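# Take the long shoehorn out of the half-open carton

## Robot

A 6-joint arm with a two-finger parallel gripper is mounted at the origin on the work surface. World frame = base frame: x ahead of the robot, y to its left, z up, the work surface at z = 0. Lengths are in mm, angles in rad, forces in N, time in s.
With the tool pointing down it reaches from about 350 to 875 mm from the base axis. Payload 4.2 kg.
Tool frame: the origin (TCP) lies midway between the tips of the shut fingers; the grasp point (between the pads) lies 19 mm behind it; z points along the fingers, y is the line along which they close (so a half turn about z gives the same grasp; the last joint's range is limited). The gripper opens to 85 mm and grips with 20 to 120 N. Pads are 22 mm wide; open, the fingers measure 114 mm over their backs; the gripper's body (76 mm by 85 mm) begins 54 mm behind the grasp point. The pads swing forward as they close: fully open they stand 13 mm farther back than shut.
Start: joints at [1.372, 0.385, 0.008, 0, -1.194, -0.259], TCP at [276.201, 560.635, 195.612] pointing down, gripper open.
Joint ranges: [-3.14, 3.14], [-1.21, 2.06], [-1.07, 1.41], [-3.16, 2.05], [-2.99, -0.16], [-3.1, 3.1]. Speed limits (rad/s): [2.79, 2.79, 3.14, 3.14, 3.14, 3.14].

## Interface

Orientations are given as a unit quaternion [x, y, z, w].
In Python, from bench import arm gives the robot as it stands. The module is installed in compiled form; this text tells all that it offers.
- The arm moves only by the shell command python3 -m handwheel 'ROWS' [OPENING]. ROWS is JSON, a list of rows, each an object of numbers: "x", "y", "z": the shift along the world's x, y, z each as a share of 20 cm, from -1 to 1; "ax", "ay", "az": the turn, a rotation vector about the world's x, y, z each as a share of 90 degrees, from -1 to 1. In form: [{"x": .., "y": .., "z": .., "ax": .., "ay": .., "az": ..}, ...]. A call has exactly 8 rows; each row shifts and turns the commanded pose from where the row before left it; what a row does not reach is not made up. A row lasts 1/10 s, in which the tool goes at most 50 mm and 8.59 degrees, less where a joint would pass 70% of its speed; a pose out of reach is approached as far as the arm can. A call with a number of a shift or a turn outside -1 to 1 is refused whole. A call with a gripper value outside its range is refused whole. OPENING is the opening, from -1 (shut) to 1 (fully open), set as the call begins (- or left out, the last holds). The fingers move at their own pace and stop on an object; the grip force is fixed at half the most. Time passes only in rows, so rows that do not move let the fingers close, or fill a call up. It gives the time, the measured TCP pose, the force, the opening and the grip force at its end, in the units of the state.
- arm.read_state(): the state, without advancing time (a new reading comes with each control period).
- arm.get_image(name): name is "scene" or "top"; returns the picture (420x560x3 uint8, red, green, blue); there is no depth.
- arm.camera_params(name): a dict with "K" (3x3 intrinsics, pixels), "k1" (the pictures are not rectified: a ray, as slopes to the right and down, at radius r is drawn at 1 + k1 r^2 times it, then the intrinsics apply), "position" and "orientation" of the camera in the world. Camera axes: x right, y down, z forward; pixel columns grow to the right and rows downward; lengths in mm; the calibration is good to about 2 mm. A picture is of the moment at which its call begins. camera_params takes no time and is no camera call.
- arm.job_done(): hands the job in; it is judged then, once.
The state is a dict: "clock": time; "joints": joint angles; "joint_vel": joint speeds; "joint_efforts": joint torques, N m; "position": TCP position; "ee_rot": TCP orientation; "contact_force": force on the tool from outside, world axes, zero at the start; "wrist_torque": the same for the moment, N m; "gripper_width": finger opening in mm; "grasp_force": force on a finger pad.
Only numpy, scipy, OpenCV 4.12 (cv2) and the standard library are available. Lean on these libraries where they do the work, as an engineer would, in place of code of your own. Each camera call takes 0.05 s, during which the arm holds its last target. There are 200 camera calls.

## Task

Take the long-handled shoehorn for the next kit out of its half-open carton: ease its grip up out of the snap clip, then tilt it and draw it out slantwise over the open end, so that the blade slides out from under the half cover without forcing the cardboard. Finish still holding it in the gripper, its whole length at least 15 cm above the table. Leave the dressing stick in its clip and everything else where it is.

Things in the scene. Friction and masses are not known exactly. Their poses are not given: they have to be found in the camera images.
- shoehorn: Long-handled shoehorn, 300 mm, 0.08 to 0.17 kg: black round grip 18 mm thick with a small cord loop at its end, then a 10 mm round steel shank, then a 40 mm wide curved steel blade about 8 mm thick. Origin on its axis amid the grip; +x to the blade tip, +z up as it lies. Along x in mm: loop end -60, grip -46 to +50, shank to +150, tip +240; its weight balances 30 to 70 on the blade side.
- shoehorn_tip (a point): point on the shoehorn's axis at the blade's tip (x = +240 mm in its frame); at first under the half cover
- shoehorn_butt (a point): point on the shoehorn's axis at the loop end of the grip (x = -60 mm in its frame); at first 10 to 40 mm inside the carton's open end wall
- shoehorn_neck (a point): point on the shoehorn's axis at x = +37 mm in its frame, on the grip, about where the snap clip holds it. At first the shoehorn lies level along the carton's x, its axis 45 mm above the table, in one of the two snap clips; its origin is at x = -77 to -93 mm in the carton's frame, y = +42 or -42.
- carton: Brown cardboard carton, does not shift: 350 mm long (x), 240 wide (y), 85 high, walls 5, floor 4. Origin mid underside on the table, z up. From x = -20 mm to its +x end it is roofed by carton_hood. From there to the -x end wall (inner face x = -170) it is open on top, over the inner width of 230 mm: an opening 150 mm long for the 300 mm shoehorn.
- clip_rail (a point): Mid top of the white plastic cross rail with the two sprung snap clips: carton frame x = -48, y = 0, z = 36 mm; rail 20 mm wide along x. Clips at y = +42 and -42 mm: each two upright arms, 16 mm along x, 29 mm apart outside (about 40 at the flared tops), tops at z = 70 mm, with lips over the 18 mm grip. A grip snaps out upwards with about 5 to 15 N.
- shank_rail (a point): Mid top of the cardboard cross rail under the half cover on which the shank rests: carton frame x = +50, y = 0, z = 40 mm; 16 mm wide along x, full inner width. Behind and before it the carton is empty down to its floor.
- carton_hood: The half cover of the carton, a fixed 4 mm cardboard roof from x = -20 mm to x = +175 mm in the carton's frame, top at z = 85 mm, underside at z = 81 mm. Origin and axes as carton.
- carton_end: The carton's -x end wall, at the open half: 5 mm thick, 240 mm wide, top at z = 85 mm, outer face at x = -175 mm in the carton's frame. Origin and axes as carton.
- dressing_stick: Dressing stick, 280 mm long: a plain wooden round grip 18 mm in diameter without a loop, then a white 10 mm rod with a hook, lying in the other snap clip parallel to the shoehorn, 84 mm from it. Stays there. Origin and axes as the shoehorn's.
- soap_box: White paper box 95 x 60 x 32 mm lying on the half cover of the carton, towards its closed end. Stays there.
- lotion: White bottle with a black cap, 52 mm in diameter, 130 mm high, standing. Leave alone.
- cream_jar: White jar, 68 mm in diameter, 50 mm high. Leave alone.
- gel_tube: Pale green tube with a black cap, 130 mm long, 26 mm high, lying. Leave alone.
- paste_tube: White tube with a black cap, 130 mm long, 26 mm high, lying. Leave alone.
- tape_dispenser: Black weighted desk tape dispenser, 150 x 60 x 85 mm. Leave alone.
- comb: Black comb, 150 mm long, 6 mm thick, lying. Leave alone.
- hood_edge (a point): middle of the half cover's torn edge, on its top face (carton frame x = -20, y = 0, z = 85 mm)

How it is judged (in metres and radians):
On the way, in this order (a step that is already met when the one before it is completed fails the run):
1. the grip is up out of its snap clip while the blade is still under the half cover (height (world z) of shoehorn_neck above 0.06 m and x of shoehorn_tip in the frame of carton above -0.01 m and height (world z) of shoehorn_tip below 0.081 m), for 0.05 s.
2. the blade has come out from under the half cover and the whole shoehorn is higher than the carton (height (world z) of each of shoehorn_tip, shoehorn_butt above 0.1 m), for 0.1 s.
At the end, for the whole second after the job is handed in: The shoehorn is held still in the fingers (under 30 mm/s), both its ends at least 150 mm above the table, not touching the carton; the dressing stick still lies in its clip within 15 mm of its start (height (world z) of each of shoehorn_tip, shoehorn_butt above 0.15 m and contact force between shoehorn and the fingers above 1 N and contact force between shoehorn and carton below 0.1 N and linear speed of shoehorn below 0.03 m/s and distance of dressing_stick from where it was at the start of the episode below 0.015 m and contact force between dressing_stick and carton above 0.2 N); the arm keeps its last pose, push and grip.
It fails at once if the half cover is pushed with more than 20 N (contact force between carton_hood and anything else above 20 N).
It fails at once if the end wall is pushed with more than 20 N (contact force between carton_end and anything else above 20 N).
It fails at once if the dressing stick is pulled out of its clip (distance of dressing_stick from where it was at the start of the episode above 0.02 m).
It fails at once if another thing on the table is shifted by more than 30 mm (distance of any of soap_box, lotion, cream_jar, gel_tube, paste_tube, tape_dispenser, comb from where it was at the start of the episode above 0.03 m).
It also fails if it takes over 45 s, if anything falls off the work surface, if the arm or the gripper's body presses on something with over 40 N, if the wrist force passes 120 N, or if a joint passes its speed limit or range.

## Working session

There is one attempt and no reset: what is moved stays moved. The work goes in short steps, Python scripts to look and compute and a shell command to move; the robot and the scene stay as the last step left them, time stands still between calls to the robot, and variables do not carry over. Pictures are saved under pics/ and viewed, at most 11 in all, crops included, and the job is handed in when it is done.

```bash
mkdir -p pics; python3 - <<'E'
from bench import arm
import cv2
for n in("scene","top"):
    cv2.imwrite(f"pics/{n}0.png",cv2.cvtColor(arm.get_image(n),cv2.COLOR_RGB2BGR)); print(arm.camera_params(n))
s=arm.read_state();print(s)
E
```

```text
{'K': array([[435.96675328,   0.        , 281.74552521],
       [  0.        , 435.96675328, 209.92136925],
       [  0.        ,   0.        ,   1.        ]]), 'k1': -0.061651633225229985, 'position': array([1297.15462601,  775.60721959,  901.86316314]), 'orientation': array([ 0.33851069,  0.82888459, -0.41128017, -0.17090776])}
{'K': array([[380.80566826,   0.        , 282.01981998],
       [  0.        , 380.80566826, 208.85186566],
       [  0.        ,   0.        ,   1.        ]]), 'k1': -0.05335212964928364, 'position': array([ 474.23711122,   -6.43304012, 1036.43506272]), 'orientation': array([-0.69902623,  0.71447634, -0.0210606 ,  0.021032  ])}
{'clock': 0.1, 'joints': array([ 1.37160574e+00,  3.85474072e-01,  6.79578185e-03, -4.36850948e-04,
       -1.19402544e+00, -2.58598740e-01]), 'joint_vel': array([-0.00026384, -0.00163329,  0.00213938,  0.00233175,  0.0014062 ,
       -0.00089089]), 'joint_efforts': array([-2.06087261e-04, -3.93320167e+01,  1.88927221e+01,  4.19786721e+00,
       -2.58888482e-03,  3.56262795e-06]), 'position': array([275.95674103, 560.1271431 , 194.64718139]), 'ee_rot': array([ 9.73899048e-01, -2.26979502e-01, -1.74613661e-04,  9.59309191e-04]), 'contact_force': array([-0.44947001,  0.06709348,  0.39354263]), 'wrist_torque': array([-0.0353659 ,  0.01566446, -0.05940197]), 'grasp_force': 0.0, 'gripper_width': 85.51568456847374}
```

View pics/scene0.png

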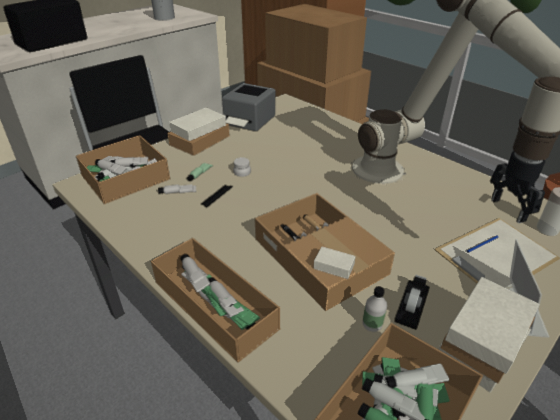

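View pics/top0.png

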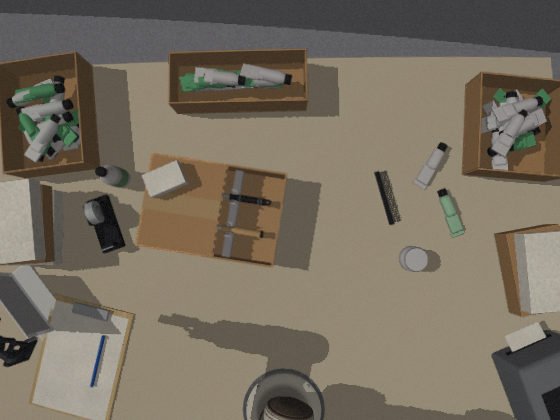

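```bash
cat > h.py <<'E'
import numpy as np,cv2
from bench import arm
from scipy.spatial.transform import Rotation as R
def ray(n,px):
    p=arm.camera_params(n)
    u=cv2.undistortPoints(np.array([[px]],float),p['K'],np.array([p['k1'],0,0,0,0.]))[0,0]
    return p['position'],R.from_quat(p['orientation']).apply([u[0],u[1],1])
def hit(n,px,z):
    o,d=ray(n,px); return o+d*(z-o[2])/d[2]
def proj(n,P):
    p=arm.camera_params(n); q=R.from_quat(p['orientation']).inv().apply(np.array(P)-p['position'])
    s=q[:2]/q[2]; s=s*(1+p['k1']*(s@s)); return p['K'][:2,:2]@s+p['K'][:2,2]
def crop(n,x,y,w,h,f,out,k=0):
    im=cv2.cvtColor(arm.get_image(n),cv2.COLOR_RGB2BGR)
    cv2.imwrite(out,cv2.resize(im[y:y+h,x:x+w],None,fx=f,fy=f,interpolation=cv2.INTER_CUBIC))
E
python3 - <<'E'
from h import *
crop("top",130,145,165,125,4.8,"pics/t1.png")
E
```

```text
(no output)
```

View pics/t1.png

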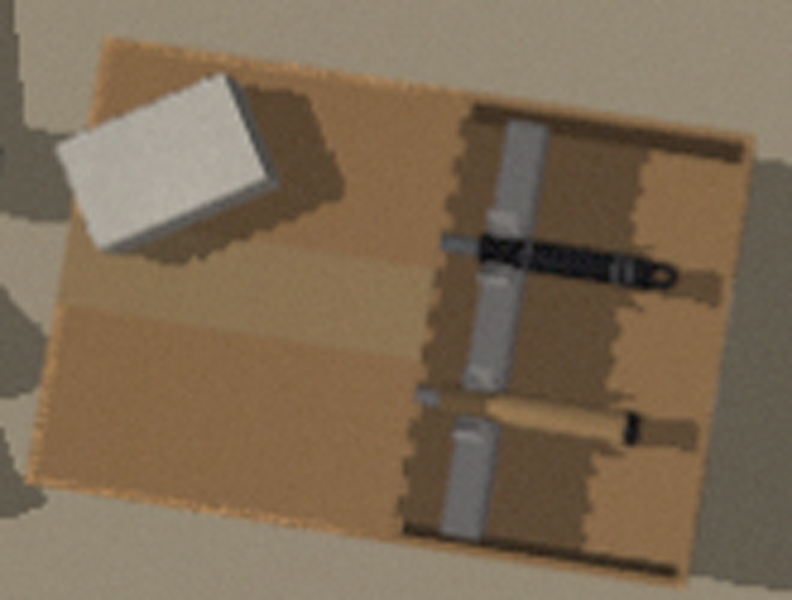

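The crop shows the carton's top corners at (110,38), (755,135), (688,583), (28,483). The black grip runs from its loop end at (678,275) to (480,247), and the dressing stick lies below it.

```bash
python3 - <<'E'
from h import *
np.set_printoptions(precision=1,suppress=True)
f=lambda a,b:(130+a/4.8-.4,145+b/4.8-.4)
C=np.array([hit("top",f(*p),85)[:2] for p in[(110,38),(755,135),(688,583),(28,483)]])
print(C)
c=C.mean(0);ex=(C[0]+C[3]-C[1]-C[2]);print("L",np.linalg.norm(ex)/2,"W",np.linalg.norm(C[0]+C[1]-C[2]-C[3])/2)
ey=(C[0]+C[1]-C[2]-C[3]); 
print("yawx",np.degrees(np.arctan2(ex[1],ex[0])),"from y",np.degrees(np.arctan2(-ey[0],ey[1])),c)
yaw=np.arctan2(ex[1],ex[0]);
Rm=np.array([[np.cos(yaw),-np.sin(yaw)],[np.sin(yaw),np.cos(yaw)]])
for n,p in dict(butt=(678,275),gripend=(640,272),gripstart=(480,248),stickbutt=(638,428),rail=(525,125),rail2=(463,535)).items():
    w=hit("top",f(*p),45 if 'rail' not in n else 36); print(n,w,(w[:2]-c)@Rm)
for n in("butt","mid"): pass
for x,y,z in [(-137-8,-42,45),(-85,-42,45),(-85,42,45)]:
    w=np.r_[c+Rm@[x,y],z]; print((x,y),w,(proj("top",w)-[130,145])*4.8,proj("scene",w))
im=arm.get_image("scene")
# scene corners for check
for x,y in[(175,120),(-175,120),(-175,-120),(175,-120)]:
    print(proj("scene",np.r_[c+Rm@[x,y],85]))
crop("scene",240,180,165,125,4.8,"pics/s1.png")
E
```

```text
[[681.7 319.3]
 [621.8 -21.3]
 [389.1  18.6]
 [447.5 362.8]]
L 347.5100122383133 W 237.1395915822922
yawx 80.19611140513362 from y -100.1421829816485 [535.1 169.8]
butt [552.2  21.6  45. ] [-143.1  -42.1]
gripend [554.3  42.3  45. ] [-122.4  -40.6]
gripstart [569.3 129.3  45. ] [-34.1 -40.7]
stickbutt [469.6  45.   45. ] [-134.2   43.3]
rail [637.8 104.7  36. ] [ -46.6 -112.3]
rail2 [413.3 142.   36. ] [-48.1 115.2]
(-145, -42) [551.7  19.8  45. ] [679.5 273.8] [280.6 223.7]
(-85, -42) [562.   78.9  45. ] [570.6 257.5] [291.8 233.9]
(-85, 42) [479.2  93.2  45. ] [546.8 410.2] [313.6 224.1]
[394.2 251.4]
[316. 192.]
[253.9 217.4]
[327.4 288.1]
```

View pics/s1.png

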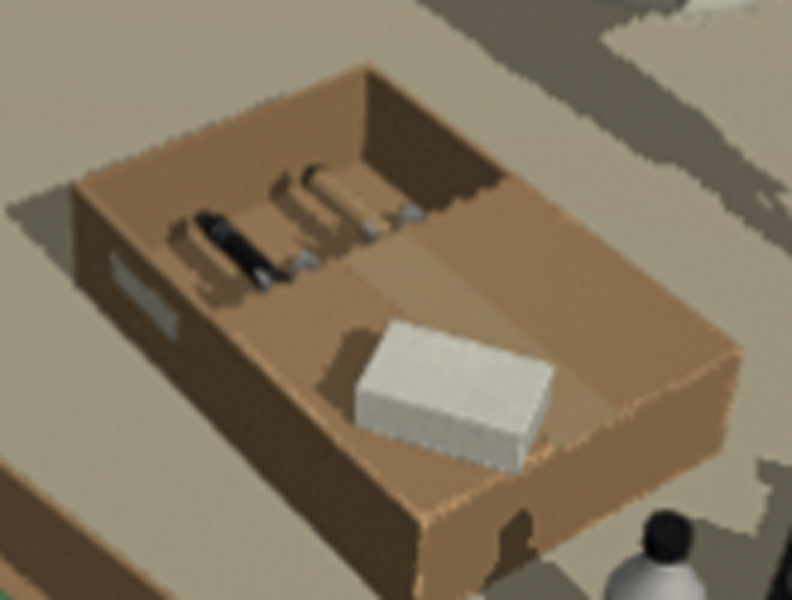

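The two views agree: the carton centre is (535,170) with yaw 80.1°, and the shoehorn is at carton y = -42 with its origin at x ≈ -83. Next I move above the grasp point, carton x = -74, which is about (563,90) in world.

```bash
python3 -m handwheel '[{"x":0.09,"y":-0.147,"az":-0.0513},{"x":0.09,"y":-0.147,"az":-0.0513},{"x":0.09,"y":-0.147,"az":-0.0513},{"x":0.09,"y":-0.147,"az":-0.0513},{"x":0.09,"y":-0.147,"az":-0.0513},{"x":0.09,"y":-0.147,"az":-0.0513},{"x":0.09,"y":-0.147,"az":-0.0513},{"x":0.09,"y":-0.147,"az":-0.0513}]' 1
python3 -m handwheel '[{"x":0.09,"y":-0.147,"az":-0.0513},{"x":0.09,"y":-0.147,"az":-0.0513},{"x":0.09,"y":-0.147,"az":-0.0513},{"x":0.09,"y":-0.147,"az":-0.0513},{"x":0.09,"y":-0.147,"az":-0.0513},{"x":0.09,"y":-0.147,"az":-0.0513},{"x":0.09,"y":-0.147,"az":-0.0513},{"x":0.09,"y":-0.147,"az":-0.0513}]'
python3 -m handwheel '[{},{},{},{},{},{},{},{}]'
python3 -c "
from h import *
s=arm.read_state();print(s['position'],R.from_quat(s['ee_rot']).as_matrix().round(3),s['contact_force'],s['joints'])"
```

```text
[276.08038047 560.38441144 195.07627911] [[ 0.897 -0.442 -0.   ]
 [-0.442 -0.897 -0.001]
 [ 0.     0.001 -1.   ]] [0.18391994 0.5558147  0.94059871] [ 1.37160182e+00  3.85176300e-01  7.34959336e-03 -2.17807441e-04
 -1.19401457e+00 -2.58612538e-01]invalid input at $[0]: expected keys x, y, z, ax, ay, az
invalid input at $[0]: expected keys x, y, z, ax, ay, az
invalid input at $[0]: expected keys x, y, z, ax, ay, az
```

```bash
python3 -m handwheel '[{"x":0.09,"y":-0.147,"z":0,"ax":0,"ay":0,"az":-0.0513},{"x":0.09,"y":-0.147,"z":0,"ax":0,"ay":0,"az":-0.0513},{"x":0.09,"y":-0.147,"z":0,"ax":0,"ay":0,"az":-0.0513},{"x":0.09,"y":-0.147,"z":0,"ax":0,"ay":0,"az":-0.0513},{"x":0.09,"y":-0.147,"z":0,"ax":0,"ay":0,"az":-0.0513},{"x":0.09,"y":-0.147,"z":0,"ax":0,"ay":0,"az":-0.0513},{"x":0.09,"y":-0.147,"z":0,"ax":0,"ay":0,"az":-0.0513},{"x":0.09,"y":-0.147,"z":0,"ax":0,"ay":0,"az":-0.0513}]' 1
python3 -m handwheel '[{"x":0.09,"y":-0.147,"z":0,"ax":0,"ay":0,"az":-0.0513},{"x":0.09,"y":-0.147,"z":0,"ax":0,"ay":0,"az":-0.0513},{"x":0.09,"y":-0.147,"z":0,"ax":0,"ay":0,"az":-0.0513},{"x":0.09,"y":-0.147,"z":0,"ax":0,"ay":0,"az":-0.0513},{"x":0.09,"y":-0.147,"z":0,"ax":0,"ay":0,"az":-0.0513},{"x":0.09,"y":-0.147,"z":0,"ax":0,"ay":0,"az":-0.0513},{"x":0.09,"y":-0.147,"z":0,"ax":0,"ay":0,"az":-0.0513},{"x":0.09,"y":-0.147,"z":0,"ax":0,"ay":0,"az":-0.0513}]'
python3 -m handwheel '[{"x":0,"y":0,"z":0,"ax":0,"ay":0,"az":0},{"x":0,"y":0,"z":0,"ax":0,"ay":0,"az":0},{"x":0,"y":0,"z":0,"ax":0,"ay":0,"az":0},{"x":0,"y":0,"z":0,"ax":0,"ay":0,"az":0},{"x":0,"y":0,"z":0,"ax":0,"ay":0,"az":0},{"x":0,"y":0,"z":0,"ax":0,"ay":0,"az":0},{"x":0,"y":0,"z":0,"ax":0,"ay":0,"az":0},{"x":0,"y":0,"z":0,"ax":0,"ay":0,"az":0}]'
python3 -c "
from h import *
s=arm.read_state();print(s['position'],R.from_quat(s['ee_rot']).as_matrix().round(3),s['contact_force'],s['joints'])"
```

```text
clock: 1.05
position: [420.7, 324.2, 195.7]
ee_rot: [0.851, -0.525, -0.0, -0.0]
contact_force: [-0.2, -0.4, 0.1]
gripper_width: 85.3
grasp_force: 0.0
clock: 1.85
position: [564.7, 88.9, 195.6]
ee_rot: [-0.641, 0.768, 0.0, 0.0]
contact_force: [-0.8, -0.3, -0.3]
gripper_width: 85.5
grasp_force: 0.0
clock: 2.65
position: [564.1, 90.5, 195.7]
ee_rot: [-0.642, 0.766, -0.0, 0.0]
contact_force: [-0.1, -0.6, -0.0]
gripper_width: 85.5
grasp_force: 0.0
[564.13672667  90.45489225 195.66390532] [[-0.175 -0.985  0.   ]
 [-0.985  0.175  0.   ]
 [-0.    -0.    -1.   ]] [-0.06713783 -0.56160799 -0.0275476 ] [ 4.42458935e-01  2.93624266e-01 -1.27063473e-01 -5.95151365e-06
 -1.15003864e+00 -6.18363755e-01]
```

```bash
python3 -m handwheel '[{"x":0,"y":0,"z":-0.107,"ax":0,"ay":0,"az":0},{"x":0,"y":0,"z":-0.107,"ax":0,"ay":0,"az":0},{"x":0,"y":0,"z":-0.107,"ax":0,"ay":0,"az":0},{"x":0,"y":0,"z":-0.107,"ax":0,"ay":0,"az":0},{"x":0,"y":0,"z":-0.107,"ax":0,"ay":0,"az":0},{"x":0,"y":0,"z":-0.107,"ax":0,"ay":0,"az":0},{"x":0,"y":0,"z":-0.107,"ax":0,"ay":0,"az":0},{"x":0,"y":0,"z":-0.107,"ax":0,"ay":0,"az":0}]'
python3 -m handwheel '[{"x":0,"y":0,"z":0,"ax":0,"ay":0,"az":0},{"x":0,"y":0,"z":0,"ax":0,"ay":0,"az":0},{"x":0,"y":0,"z":0,"ax":0,"ay":0,"az":0},{"x":0,"y":0,"z":0,"ax":0,"ay":0,"az":0},{"x":0,"y":0,"z":0,"ax":0,"ay":0,"az":0},{"x":0,"y":0,"z":0,"ax":0,"ay":0,"az":0},{"x":0,"y":0,"z":0,"ax":0,"ay":0,"az":0},{"x":0,"y":0,"z":0,"ax":0,"ay":0,"az":0}]' -1
python3 -c "
from h import *
crop('top',130,145,165,125,4.8,'pics/t2.png')"
```

```text
clock: 3.45
position: [564.4, 90.3, 23.7]
ee_rot: [-0.642, 0.767, -0.0, 0.0]
contact_force: [0.1, 0.6, 0.4]
gripper_width: 85.4
grasp_force: 0.0
clock: 4.25
position: [564.2, 90.3, 24.5]
ee_rot: [-0.642, 0.767, -0.0, 0.0]
contact_force: [0.7, -0.6, -1.2]
gripper_width: 0.1
grasp_force: 0.0
```

View pics/t2.png

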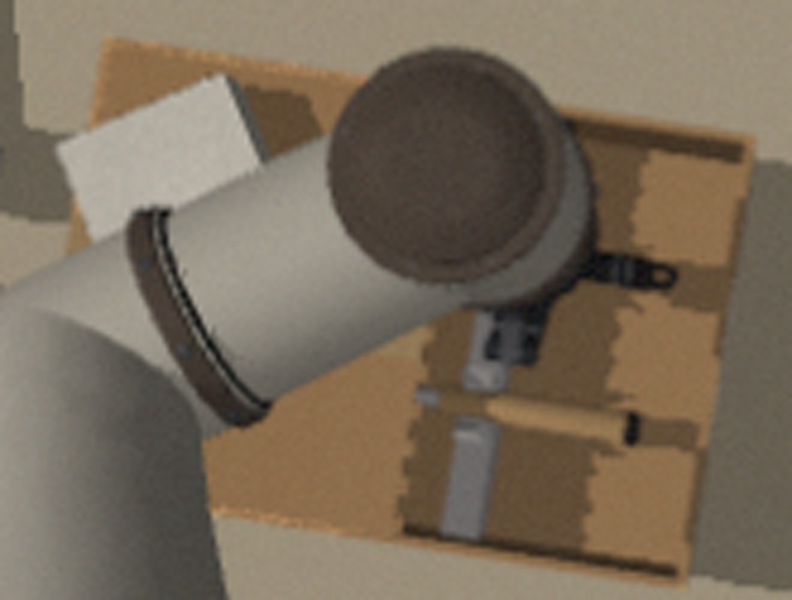

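The gripper reports fully shut with no grip force. I'll check the state again and look from the scene camera.

```bash
python3 -c "
from h import *
s=arm.read_state();print(s)
crop('scene',240,160,132,100,6,'pics/s2.png')"
```

```text
{'clock': 4.3, 'joints': array([ 4.42054674e-01,  4.73622615e-01, -3.36177430e-01,  3.04654198e-05,
       -7.60947023e-01, -6.18331614e-01]), 'joint_vel': array([ 0.00028489,  0.00127385, -0.00050001,  0.00048849, -0.00162956,
        0.00019194]), 'joint_efforts': array([ 9.68426102e-04, -3.87762094e+01,  1.40016443e+01,  3.11043106e+00,
       -1.07552471e-04,  4.28127635e-06]), 'position': array([564.20331453,  90.23130388,  24.47401659]), 'ee_rot': array([-6.42127825e-01,  7.66597584e-01, -1.63821115e-05,  2.11795924e-05]), 'contact_force': array([-0.40990561,  0.28531353,  0.748013  ]), 'wrist_torque': array([-0.01238691, -0.02035635, -0.04335488]), 'grasp_force': 0.0, 'gripper_width': -0.10000748332454347}
```

View pics/s2.png

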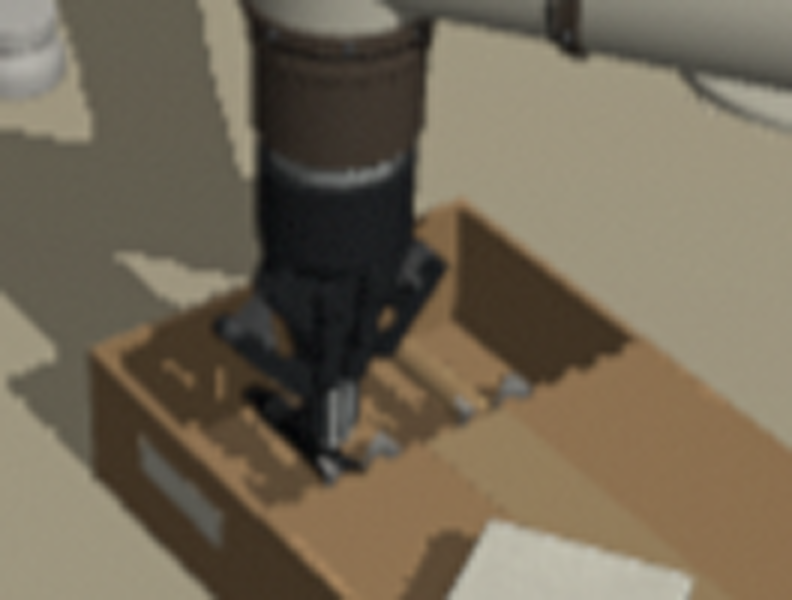

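```bash
python3 -c "
from h import *
f=lambda n,P:((proj(n,P)-[240,160])*6).round()
for z in (24,43,60,80,100): print(z,f('scene',[564,90.3,z]))
print('butt',f('scene',[552,21.6,45]),'gripblade end',f('scene',[569.8,130,45]), 'clip', f('scene',[567,115,70]))
p=arm.camera_params('scene');print(p['position'])
im=arm.get_image('scene');a=im[215:255,270:320]
print(a.sum(2)//3)
" | head -60
```

```text
24 [323. 487.]
43 [324. 459.]
60 [325. 433.]
80 [326. 402.]
100 [327. 370.]
butt [246. 384.] gripblade end [374. 498.] clip [357. 443.]
[1297.15462601  775.60721959  901.86316314]
[[ 53  53  53 ...  89  66  52]
 [ 55  54  54 ... 107  96  69]
 [ 53  54  52 ... 113 113  97]
 ...
 [ 51  50  49 ...  74 119 174]
 [ 64  48  48 ...  87 157 179]
 [ 90  56  49 ... 121 175 183]]
```

Width and force both say the fingers closed on nothing, yet by projection the grip should lie between them. A small 4 mm lift will show which is right: if it is gripped, the clip will resist.

```bash
python3 -m handwheel '[{"x":0,"y":0,"z":0.01,"ax":0,"ay":0,"az":0},{"x":0,"y":0,"z":0.01,"ax":0,"ay":0,"az":0},{"x":0,"y":0,"z":0,"ax":0,"ay":0,"az":0},{"x":0,"y":0,"z":0,"ax":0,"ay":0,"az":0},{"x":0,"y":0,"z":0,"ax":0,"ay":0,"az":0},{"x":0,"y":0,"z":0,"ax":0,"ay":0,"az":0},{"x":0,"y":0,"z":0,"ax":0,"ay":0,"az":0},{"x":0,"y":0,"z":0,"ax":0,"ay":0,"az":0}]'
```

```text
clock: 5.2
position: [564.2, 90.2, 28.4]
ee_rot: [-0.642, 0.767, 0.0, -0.0]
contact_force: [0.0, 0.2, 0.9]
gripper_width: -0.3
grasp_force: 0.0
```

No resistance, so it is not gripped. I'll raise the shut fingers and triangulate their tip against the reported TCP.

```bash
python3 -m handwheel '[{"x":0,"y":0,"z":0.08,"ax":0,"ay":0,"az":0},{"x":0,"y":0,"z":0.08,"ax":0,"ay":0,"az":0},{"x":0,"y":0,"z":0.08,"ax":0,"ay":0,"az":0},{"x":0,"y":0,"z":0.08,"ax":0,"ay":0,"az":0},{"x":0,"y":0,"z":0.08,"ax":0,"ay":0,"az":0},{"x":0,"y":0,"z":0.08,"ax":0,"ay":0,"az":0},{"x":0,"y":0,"z":0.08,"ax":0,"ay":0,"az":0},{"x":0,"y":0,"z":0,"ax":0,"ay":0,"az":0}]'
python3 -c "
from h import *
crop('scene',250,130,66,100,6,'pics/a.png');crop('top',205,165,66,100,6,'pics/b.png')
im=np.hstack([cv2.imread('pics/a.png'),cv2.imread('pics/b.png')])
P=arm.read_state()['position'];print(P)
print((proj('scene',P)-[250,130])*6,(proj('top',P)-[205,165])*6+[396,0],(proj('scene',[563,90,45])-[250,130])*6,(proj('top',[563,90,45])-[205,165])*6+[396,0])
cv2.imwrite('pics/c3.png',im)"
```

```text
clock: 6.0
position: [565.8, 90.7, 142.8]
ee_rot: [-0.642, 0.766, -0.001, 0.002]
contact_force: [-0.6, 0.8, 0.3]
gripper_width: -0.4
grasp_force: 0.0
[563.90096155  90.27223136 140.08522702]
[268.80437498 485.15723218] [609.27290703 176.75699674] [265.31251397 634.44378407] [633.76864497 200.01439311]
```

View pics/c3.png

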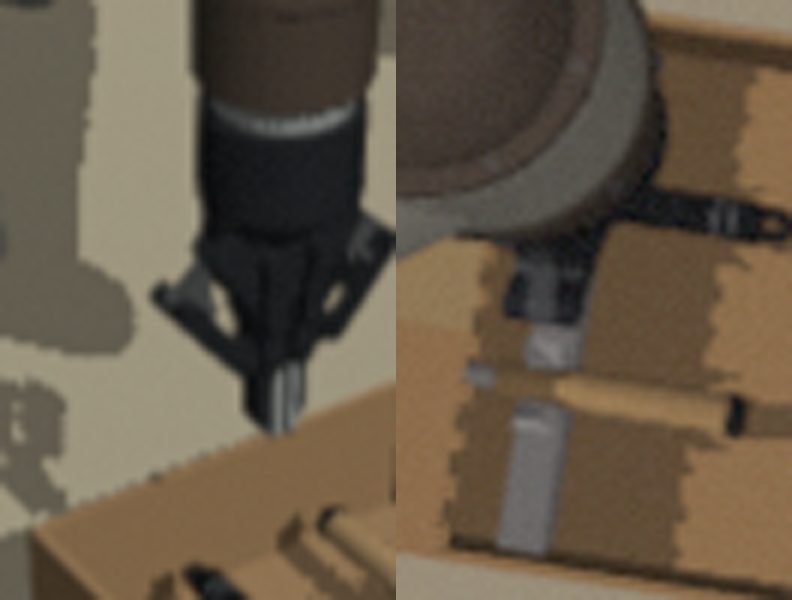

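The shut tip is at (280,433) in the left half, but the reported TCP projects to (269,485). The real fingertips are therefore roughly 33 mm higher than reported, so they closed above the grip. I'll quantify that.

```bash
python3 -c "
from h import *
from scipy.optimize import least_squares
np.set_printoptions(precision=1,suppress=True)
t=np.array([250+280/6-.4,130+433/6-.4])
for z in (140,160,165,170,175,180): print(z,hit('scene',t,z)[:2])
ty=np.array([-.985,.175])
sl=np.array([240+218/6,160+330/6]);sr=np.array([240+440/6,160+262/6]);tr=np.array([130+515/4.8,145+340/4.8])
def r(p):
    A=np.r_[p[:2]-ty*p[2],p[3]];B=np.r_[p[:2]+ty*p[2],p[3]]
    return np.r_[proj('scene',A)-sl,proj('scene',B)-sr,proj('top',B)-tr]
s=least_squares(r,[564,90,50,110]);print(s.x,s.fun)
"
```

```text
140 [528.6  62.2]
160 [548.8  80.9]
165 [553.8  85.6]
170 [558.9  90.3]
175 [563.9  94.9]
180 [568.9  99.6]
[568.2  90.7  59.1 148.7] [ 0.5  1.3 -3.  -1.3 -1.4  1.4]
```

The fingertips are actually about 32 mm behind the reported TCP, with little lateral offset. I'll open and descend until reported z is about -6.

```bash
python3 -m handwheel '[{"x":0,"y":0,"z":0,"ax":0,"ay":0,"az":0},{"x":0,"y":0,"z":0,"ax":0,"ay":0,"az":0},{"x":0,"y":0,"z":0,"ax":0,"ay":0,"az":0},{"x":0,"y":0,"z":0,"ax":0,"ay":0,"az":0},{"x":0,"y":0,"z":0,"ax":0,"ay":0,"az":0},{"x":0,"y":0,"z":0,"ax":0,"ay":0,"az":0},{"x":0,"y":0,"z":0,"ax":0,"ay":0,"az":0},{"x":0,"y":0,"z":0,"ax":0,"ay":0,"az":0}]' 1
python3 -m handwheel '[{"x":0,"y":0,"z":-0.14,"ax":0,"ay":0,"az":0},{"x":0,"y":0,"z":-0.14,"ax":0,"ay":0,"az":0},{"x":0,"y":0,"z":-0.14,"ax":0,"ay":0,"az":0},{"x":0,"y":0,"z":-0.14,"ax":0,"ay":0,"az":0},{"x":0,"y":0,"z":-0.03,"ax":0,"ay":0,"az":0},{"x":0,"y":0,"z":-0.03,"ax":0,"ay":0,"az":0},{"x":0,"y":0,"z":-0.02,"ax":0,"ay":0,"az":0},{"x":0,"y":0,"z":0,"ax":0,"ay":0,"az":0}]'
python3 -m handwheel '[{"x":0,"y":0,"z":-0.02,"ax":0,"ay":0,"az":0},{"x":0,"y":0,"z":-0.02,"ax":0,"ay":0,"az":0},{"x":0,"y":0,"z":-0.02,"ax":0,"ay":0,"az":0},{"x":0,"y":0,"z":-0.02,"ax":0,"ay":0,"az":0},{"x":0,"y":0,"z":-0.01,"ax":0,"ay":0,"az":0},{"x":0,"y":0,"z":0,"ax":0,"ay":0,"az":0},{"x":0,"y":0,"z":0,"ax":0,"ay":0,"az":0},{"x":0,"y":0,"z":0,"ax":0,"ay":0,"az":0}]'
python3 -m handwheel '[{"x":0,"y":0,"z":0,"ax":0,"ay":0,"az":0},{"x":0,"y":0,"z":0,"ax":0,"ay":0,"az":0},{"x":0,"y":0,"z":0,"ax":0,"ay":0,"az":0},{"x":0,"y":0,"z":0,"ax":0,"ay":0,"az":0},{"x":0,"y":0,"z":0,"ax":0,"ay":0,"az":0},{"x":0,"y":0,"z":0,"ax":0,"ay":0,"az":0},{"x":0,"y":0,"z":0,"ax":0,"ay":0,"az":0},{"x":0,"y":0,"z":0,"ax":0,"ay":0,"az":0}]' -1
```

```text
clock: 6.9
position: [564.2, 90.2, 140.5]
ee_rot: [-0.642, 0.767, -0.0, 0.0]
contact_force: [-0.2, 0.1, 0.3]
gripper_width: 85.4
grasp_force: 0.0
clock: 7.7
position: [564.7, 90.5, 13.1]
ee_rot: [-0.642, 0.767, -0.0, 0.001]
contact_force: [0.5, -0.4, 0.3]
gripper_width: 85.2
grasp_force: 0.0
clock: 8.5
position: [564.4, 90.3, -5.4]
ee_rot: [-0.642, 0.767, -0.0, 0.0]
contact_force: [-0.5, -0.3, 0.4]
gripper_width: 85.4
grasp_force: 0.0
clock: 9.3
position: [564.4, 90.3, -5.4]
ee_rot: [-0.642, 0.767, -0.0, 0.0]
contact_force: [-1.0, 0.5, 2.4]
gripper_width: 15.8
grasp_force: 58.5
```

Gripped at 58 N. Now the first half of the lift and tilt, pivoting about the shank rail.

```bash
python3 -m handwheel '[{"x":-0.0006,"y":-0.0036,"z":0.014,"ax":-0.0116,"ay":0.002,"az":0},{"x":-0.0006,"y":-0.0036,"z":0.014,"ax":-0.0116,"ay":0.002,"az":0},{"x":-0.0006,"y":-0.0036,"z":0.014,"ax":-0.0116,"ay":0.002,"az":0},{"x":-0.0006,"y":-0.0036,"z":0.014,"ax":-0.0116,"ay":0.002,"az":0},{"x":0,"y":0,"z":0,"ax":0,"ay":0,"az":0},{"x":0,"y":0,"z":0,"ax":0,"ay":0,"az":0},{"x":0,"y":0,"z":0,"ax":0,"ay":0,"az":0},{"x":0,"y":0,"z":0,"ax":0,"ay":0,"az":0}]'
python3 -m handwheel '[{"x":-0.0006,"y":-0.0036,"z":0.014,"ax":-0.0116,"ay":0.002,"az":0},{"x":-0.0006,"y":-0.0036,"z":0.014,"ax":-0.0116,"ay":0.002,"az":0},{"x":-0.0006,"y":-0.0036,"z":0.014,"ax":-0.0116,"ay":0.002,"az":0},{"x":-0.0006,"y":-0.0036,"z":0.014,"ax":-0.0116,"ay":0.002,"az":0},{"x":0,"y":0,"z":0,"ax":0,"ay":0,"az":0},{"x":0,"y":0,"z":0,"ax":0,"ay":0,"az":0},{"x":0,"y":0,"z":0,"ax":0,"ay":0,"az":0},{"x":0,"y":0,"z":0,"ax":0,"ay":0,"az":0}]'
python3 -c "
from h import *
s=arm.read_state();print(s['contact_force'],s['wrist_torque'],s['gripper_width'],s['grasp_force'])
crop('scene',240,160,132,100,6,'pics/s4.png')"
```

```text
clock: 10.1
position: [563.9, 87.4, 6.0]
ee_rot: [-0.642, 0.766, -0.024, -0.028]
contact_force: [-1.0, 0.8, 0.1]
gripper_width: 16.0
grasp_force: 59.7
clock: 10.9
position: [563.2, 84.3, 16.7]
ee_rot: [-0.64, 0.765, -0.048, -0.056]
contact_force: [-0.4, 0.1, -1.8]
gripper_width: 15.9
grasp_force: 59.5
[-0.37421158  0.13333959 -1.80234068] [ 0.24312315 -0.01876653  0.00948136] 15.919347989851698 59.53793227672577
```

View pics/s4.png

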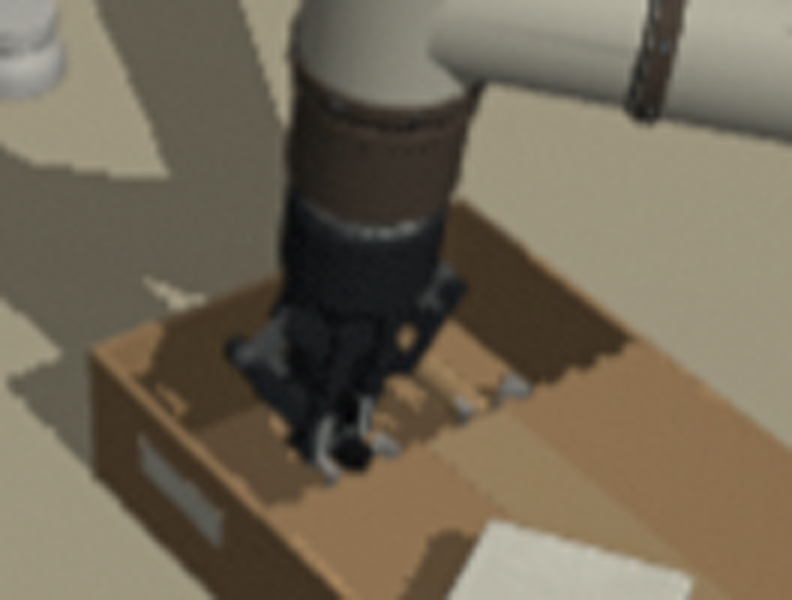

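The shoehorn is out of the clip: its weight, about 1.8 N, now shows on the wrist, and the blade-side grip end is visible at (350,445). I'll finish the tilt to 17°.

```bash
python3 -m handwheel '[{"x":-0.0006,"y":-0.0036,"z":0.014,"ax":-0.0116,"ay":0.002,"az":0},{"x":-0.0006,"y":-0.0036,"z":0.014,"ax":-0.0116,"ay":0.002,"az":0},{"x":-0.0006,"y":-0.0036,"z":0.014,"ax":-0.0116,"ay":0.002,"az":0},{"x":-0.0006,"y":-0.0036,"z":0.014,"ax":-0.0116,"ay":0.002,"az":0},{"x":0,"y":0,"z":0,"ax":0,"ay":0,"az":0},{"x":0,"y":0,"z":0,"ax":0,"ay":0,"az":0},{"x":0,"y":0,"z":0,"ax":0,"ay":0,"az":0},{"x":0,"y":0,"z":0,"ax":0,"ay":0,"az":0}]'
python3 -m handwheel '[{"x":-0.0006,"y":-0.0036,"z":0.014,"ax":-0.0116,"ay":0.002,"az":0},{"x":-0.0006,"y":-0.0036,"z":0.014,"ax":-0.0116,"ay":0.002,"az":0},{"x":-0.0006,"y":-0.0036,"z":0.014,"ax":-0.0116,"ay":0.002,"az":0},{"x":-0.0006,"y":-0.0036,"z":0.014,"ax":-0.0116,"ay":0.002,"az":0},{"x":0,"y":0,"z":0,"ax":0,"ay":0,"az":0},{"x":0,"y":0,"z":0,"ax":0,"ay":0,"az":0},{"x":0,"y":0,"z":0,"ax":0,"ay":0,"az":0},{"x":0,"y":0,"z":0,"ax":0,"ay":0,"az":0}]'
python3 -c "
from h import *
s=arm.read_state();print(s['contact_force'],s['wrist_torque'],s['position'],R.from_quat(s['ee_rot']).as_matrix().round(3))
c=np.array([535.1,169.8]);ex=np.array([.172,.985]);ey=np.array([-.985,.172])
w=lambda x,z:np.r_[c+ex*x-42*ey,z]
t=np.tan(np.radians(17))
for X in(-125,-33,-22): print(X,(proj('scene',w(X,88.2-t*(X+70)))-[240,160])*6,(proj('top',w(X,88.2-t*(X+70)))-[180,165])*6)
crop('scene',240,160,66,100,6,'pics/a.png');crop('top',210,165,66,100,6,'pics/b.png')
cv2.imwrite('pics/c5.png',np.hstack([cv2.imread('pics/a.png'),cv2.imread('pics/b.png')]))
"
```

```text
clock: 11.75
position: [562.7, 81.5, 27.9]
ee_rot: [-0.638, 0.762, -0.071, -0.085]
contact_force: [-1.2, -1.2, -1.2]
gripper_width: 15.9
grasp_force: 59.5
clock: 12.55
position: [562.2, 78.6, 39.2]
ee_rot: [-0.635, 0.758, -0.095, -0.113]
contact_force: [-0.4, 0.2, -1.0]
gripper_width: 16.1
grasp_force: 59.5
[-0.41031947  0.23407075 -1.04934742] [ 0.57987876 -0.11488823 -0.01734582] [562.20402054  78.5804069   39.1773731 ] [[-0.168 -0.984 -0.05 ]
 [-0.942  0.175 -0.287]
 [ 0.292 -0.002 -0.957]]
-125 [266.87996478 309.36318068] [497.06283523 204.07627928]
-33 [374.77560395 450.1554387 ] [285.26102828 177.15325166]
-22 [388.15866344 467.61935717] [260.83444468 174.05097032]
```

View pics/c5.png

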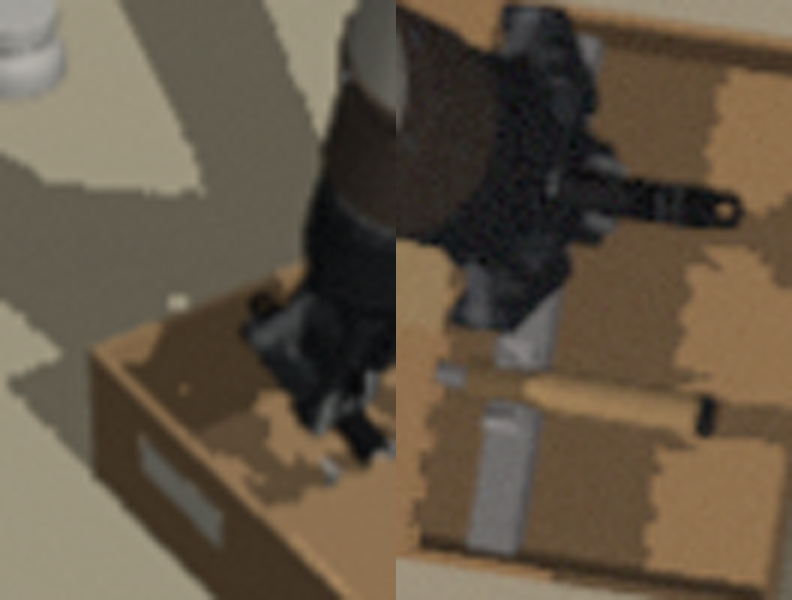

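The shoehorn lies where predicted: grip end at (372,452), loop at (262,300). Now I draw it out along its axis, checking force as I go.

```bash
python3 -m handwheel '[{"x":-0.0062,"y":-0.0353,"z":0.011,"ax":0,"ay":0,"az":0},{"x":-0.0062,"y":-0.0353,"z":0.011,"ax":0,"ay":0,"az":0},{"x":-0.0062,"y":-0.0353,"z":0.011,"ax":0,"ay":0,"az":0},{"x":-0.0062,"y":-0.0353,"z":0.011,"ax":0,"ay":0,"az":0},{"x":0,"y":0,"z":0,"ax":0,"ay":0,"az":0},{"x":0,"y":0,"z":0,"ax":0,"ay":0,"az":0},{"x":0,"y":0,"z":0,"ax":0,"ay":0,"az":0},{"x":0,"y":0,"z":0,"ax":0,"ay":0,"az":0}]'
python3 -m handwheel '[{"x":-0.0062,"y":-0.0353,"z":0.011,"ax":0,"ay":0,"az":0},{"x":-0.0062,"y":-0.0353,"z":0.011,"ax":0,"ay":0,"az":0},{"x":-0.0062,"y":-0.0353,"z":0.011,"ax":0,"ay":0,"az":0},{"x":-0.0062,"y":-0.0353,"z":0.011,"ax":0,"ay":0,"az":0},{"x":0,"y":0,"z":0,"ax":0,"ay":0,"az":0},{"x":0,"y":0,"z":0,"ax":0,"ay":0,"az":0},{"x":0,"y":0,"z":0,"ax":0,"ay":0,"az":0},{"x":0,"y":0,"z":0,"ax":0,"ay":0,"az":0}]'
python3 -c "
from h import *
s=arm.read_state();print(s['contact_force'],s['wrist_torque'],s['position'])"
```

```text
clock: 13.45
position: [557.4, 50.7, 47.9]
ee_rot: [-0.635, 0.758, -0.095, -0.112]
contact_force: [0.3, -0.2, -1.7]
gripper_width: 15.8
grasp_force: 59.5
clock: 14.25
position: [552.4, 22.4, 56.7]
ee_rot: [-0.635, 0.758, -0.095, -0.112]
contact_force: [0.6, 0.8, -1.8]
gripper_width: 16.2
grasp_force: 59.5
[ 0.61372447  0.77790806 -1.76767963] [ 0.65590991 -0.08789255  0.05202161] [552.4215334   22.44751624  56.7182812 ]
```

```bash
python3 -m handwheel '[{"x":-0.0062,"y":-0.0353,"z":0.011,"ax":0,"ay":0,"az":0},{"x":-0.0062,"y":-0.0353,"z":0.011,"ax":0,"ay":0,"az":0},{"x":-0.0062,"y":-0.0353,"z":0.011,"ax":0,"ay":0,"az":0},{"x":-0.0062,"y":-0.0353,"z":0.011,"ax":0,"ay":0,"az":0},{"x":0,"y":0,"z":0,"ax":0,"ay":0,"az":0},{"x":0,"y":0,"z":0,"ax":0,"ay":0,"az":0},{"x":0,"y":0,"z":0,"ax":0,"ay":0,"az":0},{"x":0,"y":0,"z":0,"ax":0,"ay":0,"az":0}]'
python3 -m handwheel '[{"x":-0.0062,"y":-0.0353,"z":0.011,"ax":0,"ay":0,"az":0},{"x":-0.0062,"y":-0.0353,"z":0.011,"ax":0,"ay":0,"az":0},{"x":-0.0062,"y":-0.0353,"z":0.011,"ax":0,"ay":0,"az":0},{"x":-0.0062,"y":-0.0353,"z":0.011,"ax":0,"ay":0,"az":0},{"x":0,"y":0,"z":0,"ax":0,"ay":0,"az":0},{"x":0,"y":0,"z":0,"ax":0,"ay":0,"az":0},{"x":0,"y":0,"z":0,"ax":0,"ay":0,"az":0},{"x":0,"y":0,"z":0,"ax":0,"ay":0,"az":0}]'
python3 -c "
from h import *
s=arm.read_state();print(s['contact_force'],s['wrist_torque'],s['position'])
crop('scene',240,160,66,100,6,'pics/a.png');crop('top',225,165,66,100,6,'pics/b.png')
cv2.imwrite('pics/c6.png',np.hstack([cv2.imread('pics/a.png'),cv2.imread('pics/b.png')]))
"
```

```text
clock: 15.05
position: [547.5, -5.8, 65.5]
ee_rot: [-0.635, 0.758, -0.095, -0.112]
contact_force: [-0.4, -0.3, -1.6]
gripper_width: 15.9
grasp_force: 59.5
clock: 15.85
position: [542.5, -34.1, 74.3]
ee_rot: [-0.635, 0.758, -0.095, -0.112]
contact_force: [0.9, 0.7, -1.9]
gripper_width: 16.0
grasp_force: 59.5
[ 0.89677796  0.70173948 -1.91356386] [ 0.5678023  -0.05435221 -0.03495717] [542.5050386  -34.05806184  74.31783477]
```

View pics/c6.png

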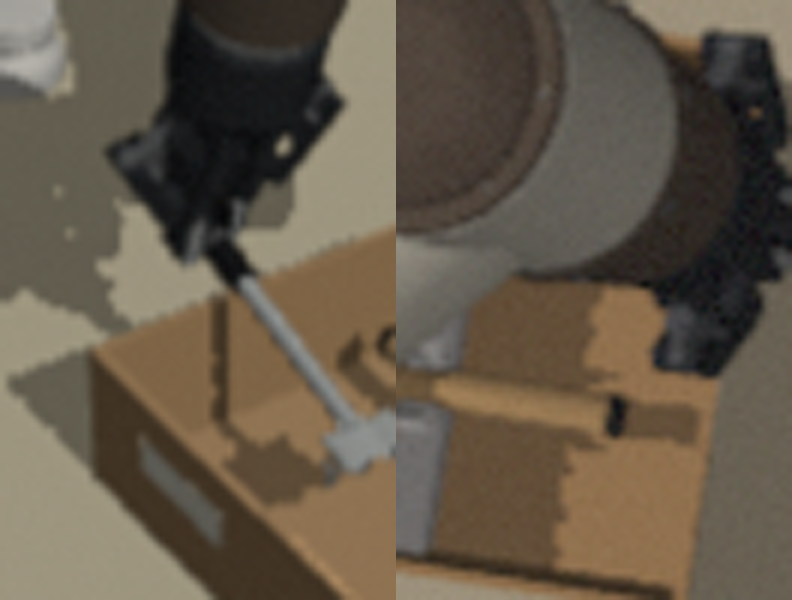

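The blade root is emerging freely at (350,430), clear of both hood edge and clip. I continue the draw.

```bash
python3 -m handwheel '[{"x":-0.0062,"y":-0.0353,"z":0.011,"ax":0,"ay":0,"az":0},{"x":-0.0062,"y":-0.0353,"z":0.011,"ax":0,"ay":0,"az":0},{"x":-0.0062,"y":-0.0353,"z":0.011,"ax":0,"ay":0,"az":0},{"x":-0.0062,"y":-0.0353,"z":0.011,"ax":0,"ay":0,"az":0},{"x":0,"y":0,"z":0,"ax":0,"ay":0,"az":0},{"x":0,"y":0,"z":0,"ax":0,"ay":0,"az":0},{"x":0,"y":0,"z":0,"ax":0,"ay":0,"az":0},{"x":0,"y":0,"z":0,"ax":0,"ay":0,"az":0}]'
python3 -m handwheel '[{"x":-0.0062,"y":-0.0353,"z":0.011,"ax":0,"ay":0,"az":0},{"x":-0.0062,"y":-0.0353,"z":0.011,"ax":0,"ay":0,"az":0},{"x":-0.0062,"y":-0.0353,"z":0.011,"ax":0,"ay":0,"az":0},{"x":-0.0062,"y":-0.0353,"z":0.011,"ax":0,"ay":0,"az":0},{"x":-0.0062,"y":-0.0353,"z":0.011,"ax":0,"ay":0,"az":0},{"x":-0.0062,"y":-0.0353,"z":0.011,"ax":0,"ay":0,"az":0},{"x":-0.0062,"y":-0.0353,"z":0.011,"ax":0,"ay":0,"az":0},{"x":0,"y":0,"z":0,"ax":0,"ay":0,"az":0}]'
python3 -c "
from h import *
s=arm.read_state();print(s['contact_force'],s['wrist_torque'],s['position'])
crop('scene',210,150,132,100,6,'pics/s7.png')
"
```

```text
clock: 16.75
position: [537.5, -62.3, 83.1]
ee_rot: [-0.635, 0.758, -0.095, -0.112]
contact_force: [-0.0, -1.1, -1.2]
gripper_width: 16.1
grasp_force: 59.5
clock: 17.55
position: [528.6, -112.8, 98.9]
ee_rot: [-0.635, 0.759, -0.095, -0.112]
contact_force: [-0.8, -0.2, -1.3]
gripper_width: 15.9
grasp_force: 59.5
[-0.79717211 -0.22714037 -1.34820905] [ 0.64266373 -0.10917471 -0.01189567] [ 528.5820271  -112.75328016   98.94919244]
```

View pics/s7.png

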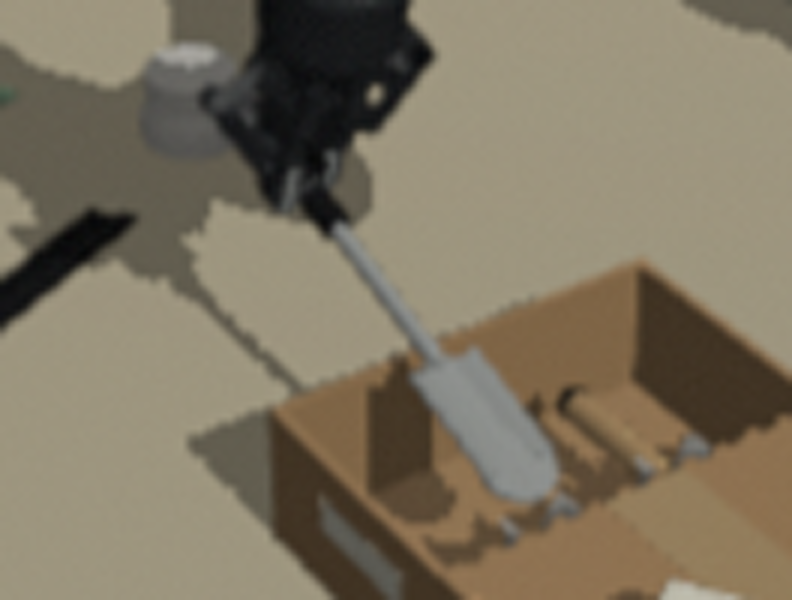

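The whole blade is out, tip at (530,495), and the dressing stick is still in its clip. Now straight up, then settle.

```bash
python3 -m handwheel '[{"x":0,"y":0,"z":0.08,"ax":0,"ay":0,"az":0},{"x":0,"y":0,"z":0.08,"ax":0,"ay":0,"az":0},{"x":0,"y":0,"z":0.08,"ax":0,"ay":0,"az":0},{"x":0,"y":0,"z":0.08,"ax":0,"ay":0,"az":0},{"x":0,"y":0,"z":0.08,"ax":0,"ay":0,"az":0},{"x":0,"y":0,"z":0.08,"ax":0,"ay":0,"az":0},{"x":0,"y":0,"z":0.08,"ax":0,"ay":0,"az":0},{"x":0,"y":0,"z":0.08,"ax":0,"ay":0,"az":0}]'
python3 -m handwheel '[{"x":0,"y":0,"z":0,"ax":0,"ay":0,"az":0},{"x":0,"y":0,"z":0,"ax":0,"ay":0,"az":0},{"x":0,"y":0,"z":0,"ax":0,"ay":0,"az":0},{"x":0,"y":0,"z":0,"ax":0,"ay":0,"az":0},{"x":0,"y":0,"z":0,"ax":0,"ay":0,"az":0},{"x":0,"y":0,"z":0,"ax":0,"ay":0,"az":0},{"x":0,"y":0,"z":0,"ax":0,"ay":0,"az":0},{"x":0,"y":0,"z":0,"ax":0,"ay":0,"az":0}]'
python3 -c "
from h import *
s=arm.read_state();print(s['joint_vel'].round(3),s['position'],s['grasp_force'],s['gripper_width'])
print(arm.job_done())"
```

```text
clock: 18.4
position: [528.7, -111.6, 227.1]
ee_rot: [-0.635, 0.758, -0.095, -0.113]
contact_force: [-0.8, 0.7, -1.4]
gripper_width: 16.1
grasp_force: 59.5
clock: 19.2
position: [528.8, -111.9, 226.5]
ee_rot: [-0.635, 0.758, -0.095, -0.112]
contact_force: [0.8, -0.1, -2.2]
gripper_width: 15.7
grasp_force: 59.6
[ 0.    -0.001  0.002 -0.    -0.    -0.002] [ 528.79783374 -111.89361429  226.53039511] 59.55733358860016 15.66179184863348
the job is handed in; nothing more can be done
None
```

The shoehorn is out of the carton and the job was handed in at about 19 s. The gripper holds it still at about 60 N, tip at roughly 205 mm by calculation, with no sign of contact on the cardboard; the dressing stick was still in its clip at the last picture, and hand-in returned no verdict.

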